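# Press the lid home on a moisture tin: trip the ratchet pawl, push the arm down

### The job

A moisture tin stands in the nest of the small lid press on the bench with its lid still sitting high, and the press arm is parked up on its ratchet. Press the pawl's thumb pad down until the pawl flips over and stays clear of the teeth, then push the arm's handle down until its foot has pressed the lid fully home, and leave the arm down and the pawl free. It is all done by pressing with the fingertips: lift nothing, keep the fingers off the tin, and leave the other tin and the weights where they stand.

Things in the scene. Friction and masses are not known exactly. Their poses are not given: they have to be found in the camera images.
- press: lid press fixed to the bench, grey base 260 x 104 x 12 mm, two cheek plates. Origin on the bench (z = 0) straight under the arm's pivot, 85 mm up. Arm and handle point to its -x (the robot's left), tin nest 105 mm from the origin to -x; ratchet wheel and pawl on its -y side (towards the robot), the pawl's thumb pad behind, to +x. Base from x = -160 to +100 mm
- press_arm (a joint): angle of the press arm (rad, pivot axis along the press's y): 0 = level, foot on a fully closed lid; grows as the handle is raised, starts at 0.45 to 0.72. Stiff hinge, stays where left: about 2 N on the handle moves it, about 9 N while the foot presses the lid in, then a hard stop. With the pawl in the saw teeth (0.16 rad apart, from 0.20 rad up) it goes up but not down
- handle_top (a point): point on the upper side of the arm's black round grip near its end: in the arm's frame 228 mm out from the pivot and 12.5 mm above the arm's centre line. The grip is 25 mm thick and 100 mm long and ends 255 mm from the pivot. The point moves with the arm on an arc about the pivot: down and outwards from the press. The point's axes turn with the arm
- press_pawl (a joint): angle of the pawl (rad): 0 = hook in the teeth (up to 0.12 when riding on a tooth), 0.4 = fully thrown off, hook well clear. An over-centre spring flips it: below 0.2 it snaps back into the teeth, beyond 0.2 it goes over to 0.4 and stays there
- thumb_pad (a point): centre of the top face of the pawl's ribbed steel thumb pad, 30 mm (along the press's x) x 24 mm x 6 mm, at the back end of the pawl, 130 to 135 mm above the bench. Pressing it down about 20 mm (about 2 N, then a hard stop) throws the pawl off. It turns about the pawl's pivot, which is 49 mm from it to the press's -x and 21 mm below it
- tin: the round aluminium sample tin in the nest, 66 mm across, 40 mm high with its lid closed; origin at the centre of its underside, which stands 12 mm above the bench. Loose, held only by the 5 mm high nest ring.
- tin_lid (a joint): height of the tin's lid above its fully closed position (m): starts 0.006 to 0.010, 0 = fully home. The lid is a tight fit (about 20 N on the lid) and stays where it is left.
- tin_nest (a point): centre of the floor of the nest ring on the press, where the underside of the tin stands
- tin_c: another closed aluminium sample tin of the same look, 66 mm across, 40 mm high, standing loose on the bench behind the press: a bystander; origin at the centre of its underside
- weight_500: larger brass weight with a knob, 45 mm across, 62 mm high, standing loose behind the press: a bystander; origin at the centre of its underside
- weight_200: smaller brass weight with a knob, 35 mm across, 48 mm high, standing loose behind the press: a bystander; origin at the centre of its underside
Things that resemble listed ones, but are neither listed nor needed, are in the scene too. Leave any blue look-alike of the tin alone.

How it is judged:
By the outcome, as a careful person would: the job done as asked, in the order asked, and still so for the second after the job is handed in, with the robot touching nothing.
It also fails if it takes over 42 s, if anything falls off the work surface, if the arm or the gripper's body presses on something with over 40 N, if the wrist force passes 120 N, or if a joint passes its speed limit or range.

### The arm

A 6-joint arm with a two-finger parallel gripper is mounted at the origin on a cart in front of the work surface, level with it; the furniture and walls round the work are solid. World frame = base frame: x ahead of the robot, y to its left, z up, the work surface at z = 0. Lengths are in mm, angles in rad, forces in N, time in s.
With the tool pointing down it reaches from about 275 to 750 mm from the base axis. Payload 10.2 kg.
Tool frame: the origin (TCP) lies between the finger pads; the fingertips stand 17 mm ahead of it and the grasp point (between the pads) lies 2 mm behind it (tips_ahead is the distance from the TCP to the fingertips, in mm); z points along the fingers, y is the line along which they close (so a half turn about z gives the same grasp; the last joint's range is limited). The gripper opens to 85 mm and grips with 20 to 120 N. Pads are 22 mm wide; open, the fingers measure 114 mm over their backs; the gripper's body (76 mm by 85 mm) begins 54 mm behind the grasp point. The pads swing forward as they close: fully open they stand 13 mm farther back than shut.
Start: joints at [0.945, 0.313, 1.498, -0, 1.331, -0.223], TCP at [205.811, 482.984, 248.294] pointing down, gripper open.
Joint ranges: [-2.94, 2.94], [-0.97, 2.17], [0.19, 2.56], [-1.23, 4.37], [0.02, 3.11], [-2.88, 2.88]. Speed limits (rad/s): [2.39, 2.39, 3.01, 3.14, 3.14, 3.14].

### API

Orientations are given as a unit quaternion [w, x, y, z].
In Python, from rig import sense, capture, finish_job, boxes_of, tips_ahead gives the robot as it stands.
- The arm moves only by the tool drive_tool, never from a script. Its argument "commands" is text: rows parted by semicolons, each of 7 numbers parted by spaces: the shift along the world's x, y, z in units of 0.1 m (1.0 is 0.1 m), then the turn, a rotation vector about the world's x, y, z in units of pi/4 rad (1.0 is pi/4 rad), then the opening in per cent of the stroke, from 0 (shut) to 100 (fully open). A call has 1 to 20 rows; each row shifts and turns the commanded pose from where the row before left it; what a row does not reach is not made up. A row lasts 1/12 s, in which the tool goes at most 41.7 mm and 7.16 degrees, less where a joint would pass 70% of its speed; a pose out of reach is approached as far as the arm can. A call with a number of a shift or a turn outside -1 to 1 is refused whole. A call with a gripper value outside its range is refused whole. The fingers move at their own pace and stop on an object; "force" is the grip in N (left out, the last holds). Time passes only in rows, so rows that do not move let the fingers close. It gives the time, the measured TCP pose, the force, the opening and the grip force at its end, in the units of the state.
- sense(): the state, without advancing time (a new reading comes with each control period).
- capture(name): name is "scene" or "top"; returns a dict with "pixels" (400x640x3 uint8, blue, green, red), "fov_y" (degrees; the focal length in pixels is half the picture's height over the tangent of half this angle, whatever the lens; pixels are square), "cx", "cy" (the principal point, pixels), "position" and "attitude" of the camera in the world. Camera axes: x right, y down, z forward; pixel columns grow to the right and rows downward; lengths in mm; the calibration is good to about 2 mm. A picture is of the moment at which its call begins. There is no depth.
- finish_job(): hands the job in; it is judged then, once.
Trained networks look in a picture, given as the dict that the camera call returned (one of the last four; its "shot" number tells which), for a name from the list of things; names that differ only in an ending like _2 or _b are one class to them, and where a whole thing is asked for, a point or a joint stands for the part that bears it (a point fixed in the world has none). Each returns a list of dicts, best first, with "confidence" (0 to 1); they miss things now and then, are a little off and sometimes report something else, mostly with a low value. They report only what shows in the picture. A call takes as long as a camera call. They do not tell look-alikes from the thing itself.
- boxes_of(picture, name): "position" ([column, row] in pixels, amid what is visible of it).
The state is a dict: "time_s": time; "joints": joint angles; "dq": joint speeds; "tau": joint torques, N m; "eef_pos": TCP position; "ee_rot": TCP orientation; "force": force on the tool from outside, world axes, zero at the start; "wrist_torque": the same for the moment, N m; "grip_width": opening from 0.0 (shut) to 1.0 (fully open); "grip_force": force on a finger pad.
Only numpy, scipy, OpenCV 4.12 (cv2) and the standard library are available. Lean on these libraries where they do the work, as an engineer would, in place of code of your own. Each camera call takes 0.05 s, during which the arm holds its last target. There are 200 camera calls.

## Working session

There is one attempt and no reset: what is moved stays moved. The work goes in short steps, Python scripts to look and compute and a tool call to move; the robot and the scene stay as the last step left them, time stands still between calls to the robot, and variables do not carry over. Pictures are saved under pics/ and viewed, at most 10 in all, crops included, and the job is handed in when it is done.

Besides the shell and the picture viewer there is one more tool, called after "Call:" as name(argument=value, ...), one argument or row to a line, values as JSON. drive_tool: Moves the arm, as the interface text tells. Shifts and turns lie within -1 to 1; 1 stands for 0.1 m of shift or pi/4 rad of turn. Its arguments: {"type":"object","properties":{"commands":{"type":"string"},"force":{"type":"number"}},"required":["commands"]}

```bash
mkdir -p pics; cat > h.py <<'E'
import numpy as np, cv2, json
from scipy.spatial.transform import Rotation as R
from rig import sense, capture, finish_job, boxes_of, tips_ahead
def rot(c):
    a=np.array(c['attitude'],float)
    return a if a.shape==(3,3) else R.from_quat(a,scalar_first=True).as_matrix()
def ray(c,p):
    f=200/np.tan(np.radians(c['fov_y'])/2)
    d=rot(c)@np.array([(p[0]-c['cx'])/f,(p[1]-c['cy'])/f,1]); return np.array(c['position']),d/np.linalg.norm(d)
def atz(c,p,z):
    o,d=ray(c,p); return o+d*(z-o[2])/d[2]
def proj(c,X):
    f=200/np.tan(np.radians(c['fov_y'])/2)
    q=rot(c).T@(np.array(X,float)-c['position']); return q[:2]/q[2]*f+[c['cx'],c['cy']]
def tri(c1,p1,c2,p2):
    o1,d1=ray(c1,p1);o2,d2=ray(c2,p2)
    A=np.stack([d1,-d2],1);t=np.linalg.lstsq(A,o2-o1,rcond=None)[0]
    a,b=o1+t[0]*d1,o2+t[1]*d2
    return (a+b)/2,np.linalg.norm(a-b)
E
python3 - <<'E'
from h import *
np.set_printoptions(precision=1,suppress=True)
s=capture('scene');t=capture('top')
for n,c in(('scene',s),('top',t)):
    cv2.imwrite(f'pics/{n}0.png',c['pixels']); print(n,c['position'],c['attitude'],c['fov_y'])
    for k in 'press handle_top press_arm thumb_pad press_pawl tin tin_nest tin_c weight_500 weight_200'.split():
        try: print(k,[(np.round(b['position']),round(b['confidence'],2)) for b in boxes_of(c,k)[:4]])
        except Exception as e: print(k,e)
print(sense(),tips_ahead)
E
```

```text
scene [ 952.7 -352.3 1087. ] [-0.2  0.9  0.4 -0.1] 45.25508708242717
press [(array([275., 208.]), 0.6), (array([276., 263.]), 0.58)]
handle_top [(array([302., 171.]), 0.83), (array([277., 202.]), 0.31)]
press_arm [(array([301., 177.]), 0.74)]
thumb_pad [(array([233., 203.]), 0.74)]
press_pawl [(array([226., 206.]), 0.75)]
tin [(array([315., 244.]), 0.93), (array([370., 190.]), 0.93), (array([306., 190.]), 0.9), (array([343., 145.]), 0.78)]
tin_nest [(array([277., 206.]), 0.63)]
tin_c [(array([315., 244.]), 0.93), (array([370., 190.]), 0.93), (array([306., 190.]), 0.9), (array([343., 145.]), 0.78)]
weight_500 [(array([277., 259.]), 0.89), (array([343., 224.]), 0.52)]
weight_200 [(array([277., 259.]), 0.89), (array([343., 224.]), 0.52)]
top [ 404.7   -8.9 1095.9] [ 0.1 -0.7  0.7 -0. ] 44.51965677169
press [(array([347., 227.]), 0.67)]
handle_top [(array([312., 215.]), 0.88)]
press_arm [(array([310., 218.]), 0.6)]
thumb_pad [(array([410., 242.]), 0.86), (array([313., 217.]), 0.21)]
press_pawl [(array([414., 241.]), 0.61)]
tin [(array([256., 175.]), 0.97), (array([312., 224.]), 0.92), (array([209., 177.]), 0.89), (array([234., 253.]), 0.8)]
tin_nest [(array([348., 224.]), 0.91), (array([388., 181.]), 0.55), (array([313., 226.]), 0.39)]
tin_c [(array([256., 175.]), 0.97), (array([312., 224.]), 0.92), (array([209., 177.]), 0.89), (array([234., 253.]), 0.8)]
weight_500 [(array([390., 181.]), 0.82), (array([307., 165.]), 0.53)]
weight_200 [(array([390., 181.]), 0.82), (array([307., 165.]), 0.53)]
{'time_s': 1.1, 'joints': array([ 0.9,  0.3,  1.5,  0. ,  1.3, -0.2]), 'dq': array([ 0.,  0., -0., -0., -0., -0.]), 'tau': array([  0. , -41.2, -26. ,  -0. ,   0. ,   0. ]), 'eef_pos': array([205.8, 483. , 248.3]), 'ee_rot': array([-0. ,  0.2,  1. , -0. ]), 'force': array([ 0.3, -0.1, -0.1]), 'wrist_torque': array([-0. , -0. , -0.1]), 'grip_force': 0.0, 'grip_width': 0.9981325733128461} 17.0
```

View pics/scene0.png

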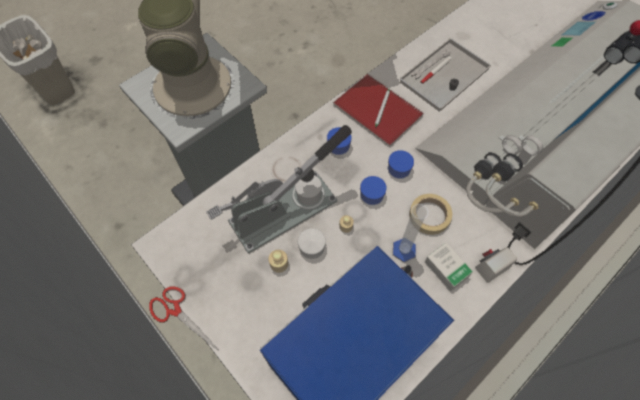

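View pics/top0.png

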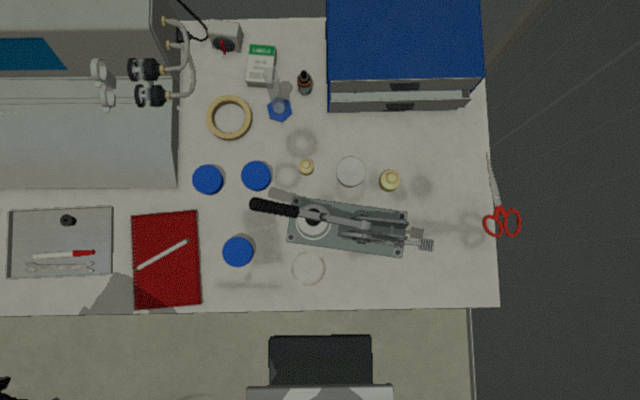

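The scene view shows the press around (280,210), with the black grip ending at about (347,130). In the top view the grip is at (252–295,203–212) and the ribbed pad at about (425,244). I'll enlarge both next.

```bash
python3 - <<'E'
import cv2,numpy as np
s=cv2.imread('pics/scene0.png')[110:260,195:365];t=cv2.imread('pics/top0.png')[180:270,235:445]
a=cv2.resize(s,(680,600),interpolation=cv2.INTER_CUBIC);b=cv2.resize(t,(798,342),interpolation=cv2.INTER_CUBIC)
cv2.imwrite('pics/s1.png',a);cv2.imwrite('pics/t1.png',b)
E
```

```text
(no output)
```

View pics/s1.png

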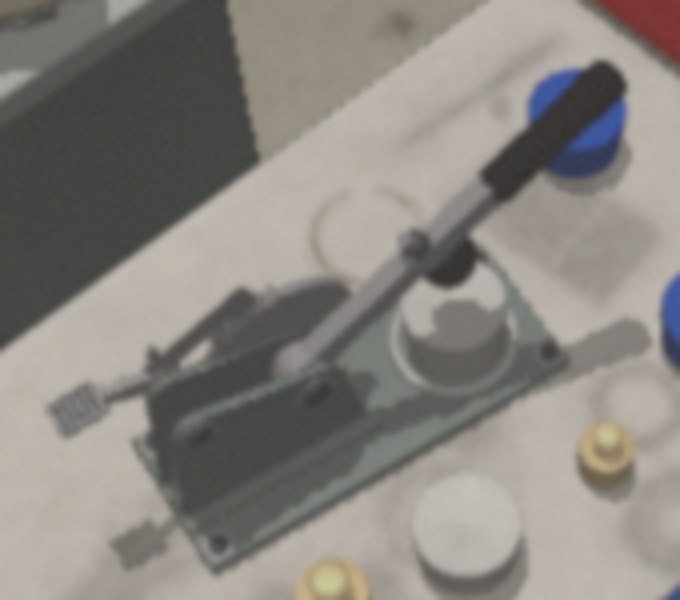

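View pics/t1.png

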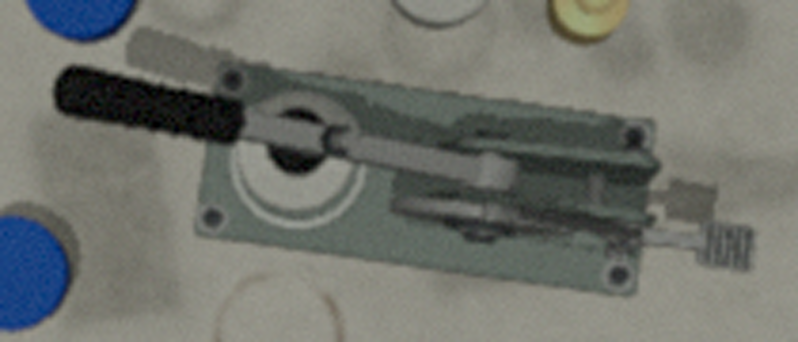

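The crops show the ribbed pad centred at scene (214.5,213) and top (426,245). The base corners, the grip, and the foot above the tin's lid are all clear too.

```bash
cat > fit.py <<'E'
from h import *
from scipy.optimize import least_squares
np.set_printoptions(precision=1,suppress=True)
s=capture('scene');t=capture('top')
T=lambda u,v:np.array([235+u/3.8,180+v/3.8]);S=lambda u,v:np.array([195+u/4,110+v/4])
pad,e=tri(s,S(78,411),t,T(727,247));print('pad',pad,e)
C=[((-160,52),T(222,62)),((100,52),T(655,118)),((100,-52),T(637,296)),((-160,-52),T(197,235))]
CS=[((-160,52),S(568,358)),((100,52),S(215,573)),((100,-52),S(135,445))]
W=lambda p,l:np.array([p[0]+l[0]*np.cos(p[2])-l[1]*np.sin(p[2]),p[1]+l[0]*np.sin(p[2])+l[1]*np.cos(p[2]),l[2]])
A=lambda r,h,a:(-(r*np.cos(a))+ -h*-np.sin(a),0,85+r*np.sin(a)+h*np.cos(a))
# grip axis at its end (r=250) and start (r=155)
G=[(t,250,T(68,89)),(t,155,T(243,116)),(s,250,S(606,80)),(s,155,S(498,183))]
def res(p):
    o=[proj(t,W(p,(*l,12)))-q for l,q in C]+[proj(s,W(p,(*l,12)))-q for l,q in CS]
    o+=[proj(c,W(p,A(r,0,p[3])))-q for c,r,q in G]
    return np.concatenate(o)
r=least_squares(res,[400,0,-1.7,.6]);p=r.x;print('press',p[:2],'yaw %.3f arm %.3f'%(p[2],p[3]),r.fun)
for a in (p[3],.5,.4,.3,.2,.1,.05,0): print('%.2f'%a,W(p,A(228,12.5,a)))
c,n=np.cos(p[2]),np.sin(p[2]);d=pad[:2]-p[:2];print('pad local',d@[c,n],d@[-n,c],pad[2])
print('tin',W(p,(-105,0,12)),'dir',c,n)
for k in('tin_c','weight_500'):print(k,[atz(t,b['position'],40) for b in boxes_of(t,k)[:4]])
E
python3 fit.py
```

```text
pad [ 445.2 -216.9  123.6] 3.533218097543951
press [490.9 -98.6] yaw -1.723 arm 0.535 [-1.1 -1.3  0.5 -1.   0.1 -1.3 -1.  -0.8  0.3 -0.  -1.3 -0.  -2.1 -1.
 -0.7 -0.5 -1.2  1.2  0.5 -1.3 -2.9  1.8]
0.53 [519.6  89.  212. ]
0.50 [520.3  93.3 205.3]
0.40 [522.  104.2 185.3]
0.30 [523.3 113.1 164.3]
0.20 [524.4 119.9 142.5]
0.10 [525.1 124.5 120.2]
0.05 [525.3 125.9 108.9]
0.00 [525.4 126.8  97.5]
pad local 123.90633617176323 -27.33023844986063 123.62768684453715
tin [506.8   5.2  12. ] dir -0.1512602421776679 -0.9884939752655821
tin_c [array([490.3,  11.1,  40. ]), array([599.7, 231.3,  40. ]), array([611.2, 130.6,  40. ]), array([608. , -76.5,  40. ])]
weight_500 [array([ 589.5, -161.3,   40. ]), array([625.1,  20.5,  40. ]), array([491.8,   8.6,  40. ])]
```

Call:
drive_tool(
  commands="0.12 -0.35 0 0 0 0 0;0.12 -0.35 0 0 0 0 0;0.12 -0.35 0 0 0 0 0;0.12 -0.35 0 0 0 0 0;0.12 -0.35 0 0 0 0 0;0.12 -0.35 0 0 0 0 0;0.12 -0.35 0 0 0 0 0;0.12 -0.35 0 0 0 0 0;0.12 -0.35 0 0 0 0 0;0.12 -0.35 0 0 0 0 0;0.12 -0.35 0 0 0 0 0;0.12 -0.35 0 0 0 0 0;0.12 -0.35 0 0 0 0 0;0.12 -0.35 0 0 0 0 0;0.12 -0.35 0 0 0 0 0;0.12 -0.35 0 0 0 0 0;0.12 -0.35 0 0 0 0 0;0.12 -0.35 0 0 0 0 0;0.12 -0.35 0 0 0 0 0;0.12 -0.35 0 0 0 0 0",
  force=40,
)

```text
time_s: 2.97
eef_pos: [446.0, -219.0, 248.3]
ee_rot: [0.0, 0.2, 0.98, -0.0]
force: [0.5, -0.3, -0.1]
grip_width: -0.001
grip_force: 0.0
```

Call:
drive_tool(
  commands="0 0 -0.2 0 0 0.11 0;0 0 -0.2 0 0 0.11 0;0 0 -0.2 0 0 0.1 0;0 0 -0.2 0 0 0 0;0 0 0 0 0 0 0",
)

```text
time_s: 3.38
eef_pos: [444.5, -216.1, 165.1]
ee_rot: [-0.003, 0.076, 0.997, 0.002]
force: [-0.3, 0.6, -0.3]
grip_width: -0.004
grip_force: 0.0
```

```bash
python3 - <<'E'
from h import *
s=capture('scene');t=capture('top')
a=cv2.resize(s['pixels'][150:270,185:305],(480,480),interpolation=cv2.INTER_CUBIC)
b=cv2.resize(t['pixels'][190:290,350:450],(480,480),interpolation=cv2.INTER_CUBIC)
cv2.imwrite('pics/p2.png',cv2.resize(np.hstack([a,b]),(800,400)))
e=sense()['eef_pos'];tip=[e[0],e[1],e[2]-17]
print(sense()['force'],tip,(proj(s,tip)-[185,150])*400/120,(proj(t,tip)-[350,190])*4+[400,0])
E
```

```text
[-0.56335899 -0.0517293   1.30217839] [np.float64(445.8576188386251), np.float64(-217.07123519693278), np.float64(151.6754014420369)] [ 87.52189063 191.53947512] [714.73022729 214.07260975]
```

View pics/p2.png

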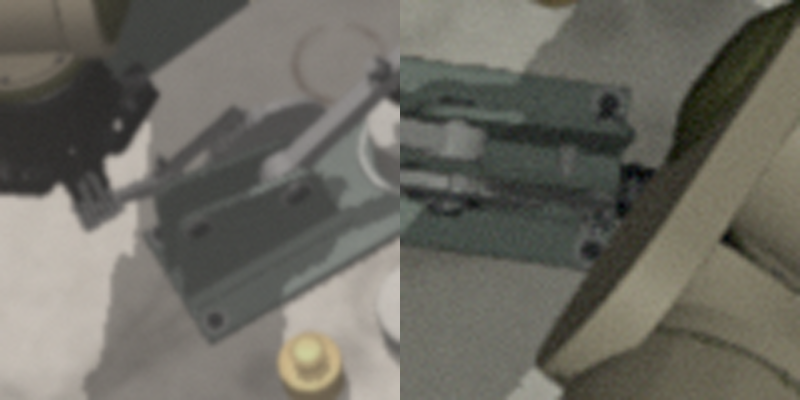

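The fingertips sit right over the pad (left half, about (95,200)). Next I press down.

Call:
drive_tool(
  commands="0 0 -0.08 0 0 0 0;0 0 -0.06 0 0 0 0;0 0 -0.05 0 0 0 0;0 0 -0.05 0 0 0 0;0 0 -0.05 0 0 0 0;0 0 -0.05 0 0 0 0;0 0 0 0 0 0 0",
)

```text
time_s: 4.07
eef_pos: [446.0, -217.0, 134.6]
ee_rot: [0.0, 0.076, 0.997, -0.0]
force: [-1.9, 1.2, 5.9]
grip_width: 0.002
grip_force: 2.5
```

Call:
drive_tool(
  commands="0 0 -0.04 0 0 0 0;0 0 -0.03 0 0 0 0;0 0 0 0 0 0 0;0 0 0 0 0 0 0",
)

```text
time_s: 4.4
eef_pos: [446.6, -217.1, 133.1]
ee_rot: [0.002, 0.075, 0.997, -0.001]
force: [-18.9, 14.2, 63.4]
grip_width: 0.002
grip_force: 27.0
```

Call:
drive_tool(
  commands="0 0 0.1 0 0 0 0;0 0 0.3 0 0 0 0;0 0 0.4 0 0 0 0;0 0.2 0.35 0 0 0 0;-0.2 0.3 0.2 0 0 0 0;-0.2 0.3 0 0 0 0 0;-0.2 0.3 0 0 0 0 0;-0.2 0.3 0 0 0 0 0;-0.2 0.3 0 0 0 0 0;0 0 0 0 0 0 0",
)

```text
time_s: 5.23
eef_pos: [343.1, -43.4, 262.1]
ee_rot: [-0.0, 0.074, 0.997, 0.001]
force: [0.6, -0.9, -0.0]
grip_width: 0.002
grip_force: 0.0
```

```bash
python3 - <<'E'
from h import *
s=capture('scene');t=capture('top')
a=cv2.resize(s['pixels'][150:270,185:305],(480,480),interpolation=cv2.INTER_CUBIC)
b=cv2.resize(t['pixels'][190:290,350:450],(480,480),interpolation=cv2.INTER_CUBIC)
cv2.imwrite('pics/p3.png',cv2.resize(np.hstack([a,b]),(800,400)))
print(sense()['eef_pos'])
E
```

```text
[345.65735969 -46.4693299  262.48404253]
```

View pics/p3.png

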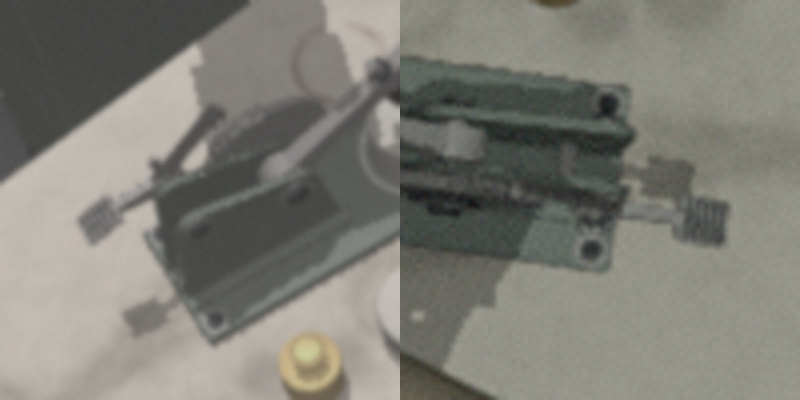

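The pad now sits lower and stays there, and the hook (about (210,112)) is lifted clear of the wheel, so the pawl is thrown. Next is the handle.

Call:
drive_tool(
  commands="0.29 0.21 0 0 0 0 0;0.29 0.21 0 0 0 0 0;0.29 0.21 0 0 0 0 0;0.29 0.21 0 0 0 0 0;0.29 0.21 0 0 0 0 0;0.27 0.23 0 0 0 0 0;0 0 -0.1 0 0 0 0;0 0 -0.1 0 0 0 0;0 0.03 -0.1 0 0 0 0;0 0.04 -0.1 0 0 0 0;0 0.04 -0.1 0 0 0 0;0 0 0 0 0 0 0",
)

```text
time_s: 6.33
eef_pos: [516.9, 92.1, 210.5]
ee_rot: [-0.001, 0.076, 0.997, -0.0]
force: [-0.3, -0.2, 0.3]
grip_width: 0.001
grip_force: 0.0
```

```bash
python3 - <<'E'
from h import *
s=capture('scene');t=capture('top')
a=cv2.resize(s['pixels'][110:230,235:385],(600,480),interpolation=cv2.INTER_CUBIC)
b=cv2.resize(t['pixels'][170:270,235:335],(480,480),interpolation=cv2.INTER_CUBIC)
cv2.imwrite('pics/p4.png',cv2.resize(np.hstack([a,b]),(800,356)))
e=sense()['eef_pos'];tip=[e[0],e[1],e[2]-17]
print(tip,(proj(s,tip)-[235,110])*4*800/1080,(proj(t,tip)-[235,170])*4.8*800/1080+[444,0])
E
```

```text
[np.float64(517.3441594686899), np.float64(91.84108672103915), np.float64(195.00055082953978)] [303.99386692  80.08866092] [552.16465882 132.16860632]
```

View pics/p4.png

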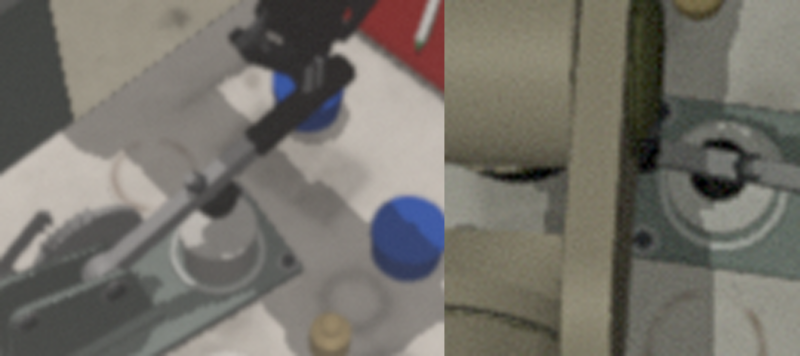

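The fingertips are on top of the grip near (315,88), and the grip end has already moved down to about (343,66). I'll keep going along the arc.

Call:
drive_tool(
  commands="0.02 0.05 -0.1 0 0 0 0;0.02 0.05 -0.1 0 0 0 0;0.01 0.05 -0.1 0 0 0 0;0 0.04 -0.1 0 0 0 0;0 0.04 -0.1 0 0 0 0;0 0.03 -0.1 0 0 0 0;0 0.03 -0.1 0 0 0 0",
)

```text
time_s: 7.02
eef_pos: [523.0, 121.3, 141.4]
ee_rot: [0.0, 0.076, 0.997, -0.0]
force: [1.6, -2.5, 4.0]
grip_width: 0.003
grip_force: 1.8
```

Call:
drive_tool(
  commands="0 0.01 -0.05 0 0 0 0;0 0.01 -0.05 0 0 0 0;0 0 -0.05 0 0 0 0;0 0 -0.04 0 0 0 0;0 0 -0.04 0 0 0 0;0 0 -0.02 0 0 0 0;0 0 0 0 0 0 0",
)

```text
time_s: 7.6
eef_pos: [523.1, 124.1, 118.0]
ee_rot: [0.001, 0.076, 0.997, 0.001]
force: [0.3, 3.6, 8.1]
grip_width: 0.001
grip_force: 4.0
```

Call:
drive_tool(
  commands="0 0 -0.02 0 0 0 0;0 0 -0.02 0 0 0 0;0 0 -0.02 0 0 0 0;0 0 0 0 0 0 0",
)

```text
time_s: 7.93
eef_pos: [523.3, 124.4, 113.3]
ee_rot: [0.001, 0.076, 0.997, 0.001]
force: [-5.4, 5.9, 19.1]
grip_width: -0.0
grip_force: 9.6
```

Call:
drive_tool(
  commands="0 0 -0.02 0 0 0 0;0 0 -0.01 0 0 0 0;0 0 0 0 0 0 0",
)

```text
time_s: 8.18
eef_pos: [523.5, 124.5, 112.4]
ee_rot: [0.002, 0.075, 0.997, 0.001]
force: [-12.5, 4.9, 39.3]
grip_width: -0.002
grip_force: 19.5
```

That's the hard stop: 3 mm more command gave under 1 mm of travel and +20 N. I'll retreat straight up and check.

Call:
drive_tool(
  commands="0 0 0.05 0 0 0 0;0 0 0.2 0 0 0 0;0 0 0.35 0 0 0 0;0 0 0.35 0 0 0 0;0 0 0.35 0 0 0 0;-0.3 0.1 0.2 0 0 0 0;-0.35 0.2 0 0 0 0 0;-0.35 0.2 0 0 0 0 0;-0.35 0.2 0 0 0 0 0;-0.3 0.25 0 0 0 0 0;-0.2 0.3 0 0 0 0 0;-0.2 0.3 0 0 0 0 0;0 0 0 0 0 0 0;0 0 0 0 0 0 0",
)

```text
time_s: 9.35
eef_pos: [316.5, 279.1, 258.0]
ee_rot: [-0.0, 0.074, 0.997, 0.0]
force: [0.2, -0.9, 0.4]
grip_width: -0.002
grip_force: 0.0
```

```bash
python3 - <<'E'
from h import *
s=capture('scene');t=capture('top')
a=cv2.resize(s['pixels'][110:260,195:365],(400,353),interpolation=cv2.INTER_CUBIC)
b=cv2.resize(t['pixels'][165:275,230:445],(800,409)[:2],interpolation=cv2.INTER_CUBIC)
b=b[:, :]
cv2.imwrite('pics/p5.png',np.vstack([np.pad(cv2.resize(a,(385,340)),((0,0),(0,415-0),(0,0)))[:,:800],cv2.resize(b,(500,256)) if False else cv2.resize(b,(800,256))]))
print(sense()['eef_pos'])
E
```

```text
[317.89648369 277.76416642 257.99325752]
```

View pics/p5.png

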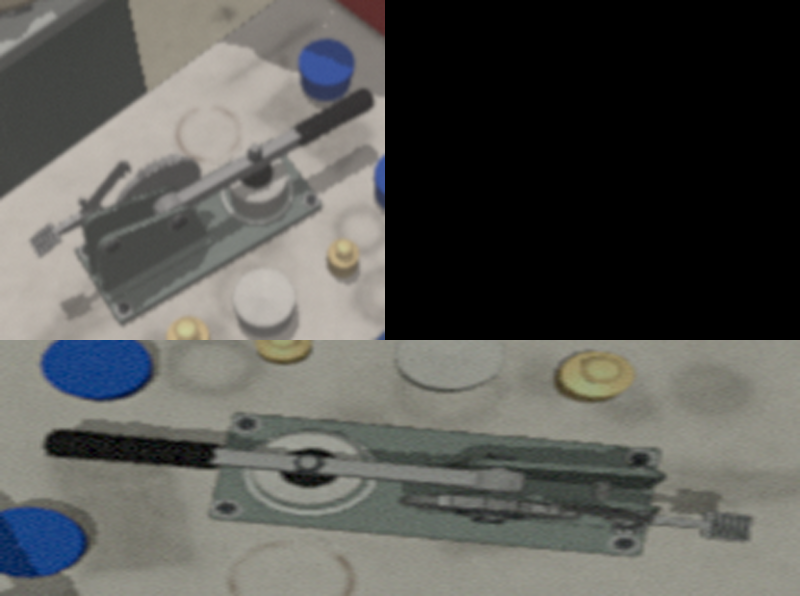

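The arm is down with its foot on the lid, the hook (120,170) stays clear of the wheel, and the tins and weights are in place. A quick numeric check of the arm angle before handing in.

```bash
python3 - <<'E'
from h import *
s=capture('scene')
print('seen',195+367*170/385,110+97*150/340)
for a in(0,.03,.06,.1):
    r=250;c,n=-.1513,-.9885;x=-r*np.cos(a)
    print(a,proj(s,[490.9+c*x,-98.6+n*x,85+r*np.sin(a)]))
E
```

```text
seen 357.05194805194805 152.79411764705884
0 [356.13931839 152.59008204]
0.03 [356.29111693 150.95036951]
0.06 [356.3698626  149.33636033]
0.1 [356.35895465 147.22727594]
```

The arm angle comes out at about 0.

```bash
python3 -c "
from rig import finish_job;print(finish_job())"
```

```text
the job is handed in; nothing more can be done
None
```

The job is handed in: the pawl is thrown clear and free, and the arm is down at about 0 rad after reaching its hard stop, so the lid should be fully home; the other tin and the weights weren't touched.

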